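Clamp the bracket and hold the thickness gauge on its marked spot

ROBOT

A 6-joint arm with a two-finger parallel gripper is mounted at the origin on a cart in front of the work surface, level with it; the furniture and walls round the work are solid. World frame = base frame: x ahead of the robot, y to its left, z up, the work surface at z = 0. Lengths are in m, angles in rad, forces in N, time in s.
With the tool pointing down it reaches from about 0.275 to 0.975 m from the base axis. Payload 8.4 kg.
Tool frame: the origin (TCP) lies between the finger pads; the fingertips stand bot.tips_ahead ahead of it and the grasp point (between the pads) lies 5 mm behind it (bot.tips_ahead is the distance from the TCP to the fingertips, in m); z points along the fingers, y is the line along which they close (so a half turn about z gives the same grasp; the last joint's range is limited). The gripper opens to 92 mm and grips with 3 to 60 N. Pads are 20 mm wide; open, the fingers measure 128 mm over their backs; the gripper's body (75 mm by 189 mm) begins 69 mm behind the grasp point.
Start: joints at [-1.167, 0.353, 1.633, -0, 1.155, -0.002], TCP at [0.247, -0.574, 0.229] pointing down, gripper open.
Joint ranges: [-2.63, 2.63], [-0.92, 2.1], [0.06, 2.66], [-1.3, 4.44], [0, 2.69], [-3.02, 3.02]. Speed limits (rad/s): [2.22, 2.22, 2.79, 3.14, 3.14, 3.14].

INTERFACE

Orientations are given as a unit quaternion [w, x, y, z].
In Python, from workcell import bot gives the robot as it stands. The module is installed in compiled form; this text tells all that it offers.
- The arm moves only by the tool drive_tool, never from a script. Its argument "rows" is a list of rows, each an object with "dp": the shift along the tool's x, y, z in cm, a list of three; "roll": the turn about the tool's z in rad. A call has 1 to 5 rows; each row shifts and turns the commanded pose from where the row before left it, along the tool's axes as they then stand; what a row does not reach is not made up. A row lasts 1/8 s, in which the tool goes at most 62.5 mm and 10.7 degrees, less where a joint would pass 70% of its speed; a pose out of reach is approached as far as the arm can. A call with a gripper value outside its range is refused whole. "fingers" is the finger opening in cm, from 0 to 9.19, set as the call begins (left out, the last holds). The fingers move at their own pace and stop on an object; the grip force is fixed at half the most. Time passes only in rows, so rows that do not move let the fingers close. It gives the time, the measured TCP pose, the force, the opening and the grip force at its end, in the units of the state.
- bot.get_obs(): the state, without advancing time (a new reading comes with each control period).
- bot.capture(name): name is "side" or "top" or "wrist"; returns the picture (384x512x3 uint8, red, green, blue); there is no depth.
- bot.get_calibration(name): a dict with "mtx" (3x3 intrinsics, pixels), "rvec" (rotation vector, rad) and "tvec" (3), from world to camera coordinates, as OpenCV has them. Camera axes: x right, y down, z forward; pixel columns grow to the right and rows downward; lengths in m; the calibration is good to about 2 mm. A picture is of the moment at which its call begins: read the wrist's pose just before it. get_calibration takes no time and is no camera call; for the wrist camera it gives the pose at the moment of the call.
- bot.sign_off(): hands the job in; it is judged then, once.
The state is a dict: "time_s": time; "q": joint angles; "joint_velocities": joint speeds; "joint_torque": joint torques, N m; "position": TCP position; "eef_rot": TCP orientation; "wrist_force": force on the tool from outside, world axes, zero at the start; "ft_torque": the same for the moment, N m; "grip_width": finger opening in m; "grip_force": force on a finger pad.
Only numpy, scipy, OpenCV 4.12 (cv2) and the standard library are available. Lean on these libraries where they do the work, as an engineer would, in place of code of your own. Each camera call takes 0.05 s, during which the arm holds its last target. There are 200 camera calls.

TASK

First swing the red cam lever of the clamping fixture round as far as it goes, so that its sliding jaw locks the blue bracket. Then lift the thickness gauge out of its wooden stand and set its sprung tip on the yellow spot on the bracket's sloping face, with the gauge square to that sloping face and pressed lightly, so that the tip is pushed in about half way and not to its stop. Finish while holding the gauge there: do not let go or put it down, and leave the other things on the bench where they are.

Things in the scene. Friction and masses are not known exactly. Their poses are not given: they have to be found in the camera images.
- fixture: Clamping fixture bolted to the bench: dark steel plate 150 (x) x 165 (y) x 12 mm, fixed grey jaw at +y, sliding jaw with black rubber pad at -y, jaws up to 22 mm above the plate. Origin on the bench under the middle of the nest between the jaws (plate from y = -105 to +60 mm); z up; the jaw slides along y.
- cam_lever (a joint): Angle of the cam lever about its upright pivot, rad: 0 to 0.2 at the start (open, lever pointing to the fixture's -y), growing counter-clockwise seen from above to the stop at 1.6 (locked, pointing to the fixture's +x). It drives the jaw about 6 mm, stays where it is left, and takes 4 to 5 N at the knob.
- cam_knob (a point): Middle of the upright black round knob at the end of the red lever, 18 mm in diameter, 36 mm tall; this point is 68.5 mm above the bench, the knob's top 87 mm, its lower end (the red lever arm, 9 mm thick and 12 mm wide) 51 mm. It is 85 mm from the pivot. The knob can be pinched from above or pushed sideways.
- cam_pivot (a point): Point on the lever's upright pivot axis, at the height of cam_knob. In the fixture's frame it lies 85 mm to -y of the origin.
- jaw_pad: Black rubber pad of the sliding jaw, 60 mm wide (x), 18 mm tall, sprung, presses the bracket's foot with about 20 N when the lever is locked. Its pose is that of the fixture, but for the slide along y.
- bracket: Blue steel bracket, 0.5 kg, loose between the jaws until locked: foot 90 (x) x 60 (y) x 10 mm, above it a seat plate 80 x 56 x 8 mm sloping 15 degrees, top face 32 mm above the foot's underside at the low -x side, 52 mm at +x. Origin in the centre of the foot's underside, 12 mm above the bench; z up. Jaws grip its two long sides; locking shifts it up to 2 mm to +y.
- spot: Yellow round spot with a black centre dot, 16 mm in diameter, on the top of the bracket's sloping face. Origin at its centre on the face; z is the outward normal of the face (leans 15 degrees from vertical, to the bracket's -x side), x points up the slope.
- stand: Wooden gauge stand fixed to the bench, 80 x 80 x 60 mm high, with an upright through hole of 24 mm in the middle. Origin under its centre on the bench.
- gauge: Pocket thickness gauge, 0.16 kg, grey, orange bands, green display. Handle 38 (x) x 28 (y) x 75 mm tall, upright in the stand: handle's underside on the stand's top (60 mm up), nose in the hole. Origin: centre of the handle's underside; z up the handle. Below it: dark nose 28 mm long, 18 mm thick, then the sprung tip. Grasp across the 28 mm between the flat sides (its y).
- tip_end (a point): Round end (4 mm radius) of the gauge's sprung tip, on the gauge's axis, 46 mm below its origin when the tip is out; moves up to 34 mm below it when fully in.
- gauge_tip (a joint): How far the sprung tip is pushed in, m: 0 = fully out, 0.012 = on its stop. About 0.5 N to start, 2.3 N at half way, 4 N at the stop.
- paint_pot: Dark blue round paint tin, 69 mm in diameter, 83 mm high; stands on the other side of the fixture from the stand. Bystander.
- screw_jar: Clear jar of screws with a grey lid, 68 mm in diameter, 90 mm high, at the back. Bystander.
- glue_bottle: White glue bottle with a red cap, 51 x 67 x 190 mm high, at the back. Bystander.
- tape_measure: Yellow tape measure, 64 x 88 x 32 mm, at the back. Bystander.
Not all that is in view belongs to the job. Several things have the shape of the gauge; the one meant has the colours described above. There is more than one size of the bracket; the job needs the larger.

How it is judged:
By the outcome, as a careful person would: the job done as asked, in the order asked, and still so for the second after the job is handed in, while the arm keeps its last pose, push and grip.
It also fails if it takes over 54 s, if anything falls off the work surface, if the arm or the gripper's body presses on something with over 40 N, if the wrist force passes 120 N, or if a joint passes its speed limit or range.

## Working session

There is one attempt and no reset: what is moved stays moved. The work goes in short steps, Python scripts to look and compute and a tool call to move; the robot and the scene stay as the last step left them, time stands still between calls to the robot, and variables do not carry over. Pictures are saved under pics/ and viewed, at most 13 in all, crops included, and the job is handed in when it is done.

Besides the shell and the picture viewer there is one more tool, called after "Emit:" as name(argument=value, ...) on one line, values as JSON. drive_tool: Moves the arm, as the interface text tells. Its arguments: {"type":"object","properties":{"rows":{"type":"array"},"fingers":{"type":"number"}},"required":["rows"]}

```bash
mkdir -p pics
cat > h.py <<'E'
import numpy as np, cv2
from workcell import bot
from scipy.spatial.transform import Rotation as R
def cal(n):
    c=bot.get_calibration(n); return np.array(c["mtx"],float),np.array(c["rvec"],float).ravel(),np.array(c["tvec"],float).ravel()
def ray(c,px):
    K,r,t=c; M=cv2.Rodrigues(r)[0]; d=M.T@np.linalg.inv(K)@np.array([px[0],px[1],1.]); return -M.T@t,d/np.linalg.norm(d)
def atz(c,px,z):
    o,d=ray(c,px); return o+d*(z-o[2])/d[2]
def tri(l):
    A=0;b=0;rs=[ray(c,p) for c,p in l]
    for o,d in rs:
        P=np.eye(3)-np.outer(d,d);A=A+P;b=b+P@o
    x=np.linalg.solve(A,b); return x,[round(1e3*np.linalg.norm((np.eye(3)-np.outer(d,d))@(x-o)),1) for o,d in rs]
def proj(c,X):
    return cv2.projectPoints(np.array(X,float).reshape(-1,1,3),c[1],c[2],c[0],None)[0].reshape(-1,2)
def rot(): 
    q=bot.get_obs()["eef_rot"]; return R.from_quat([q[1],q[2],q[3],q[0]])
def crop(img,x0,y0,w,h,s): 
    return cv2.resize(img[y0:y0+h,x0:x0+w],None,fx=s,fy=s,interpolation=cv2.INTER_CUBIC)
def save(n,im): cv2.imwrite("pics/"+n,cv2.cvtColor(im,cv2.COLOR_RGB2BGR))
E
python3 - <<'E'
from h import *
for n in("side","top"):
    im=bot.capture(n); np.save(f"{n}.npy",im); save(n+"0.png",crop(im,0,0,512,384,1.5)); o,d=ray(cal(n),(256,192)); print(n,o.round(3),d.round(3),cal(n)[0][0,0])
o=bot.get_obs(); print(o); print(bot.tips_ahead, rot().as_matrix().round(3))
E
```

```text
side [ 0.329 -1.105  0.971] [ 0.202  0.743 -0.638] 440.0540514945409
top [-0.343 -0.497  1.403] [ 0.55   0.245 -0.798] 433.31571089536016
{'time_s': 0.1, 'q': array([-1.16740032e+00,  3.53569631e-01,  1.63400475e+00,  2.24698515e-05,
        1.15517578e+00, -2.40556324e-03]), 'joint_velocities': array([-9.64855986e-04, -7.65569923e-05, -5.95135092e-04,  4.40477437e-04,
       -1.44719668e-03, -6.66167838e-04]), 'joint_torque': array([-1.40255586e-03, -5.94906521e+01, -3.34930086e+01,  6.97546522e-02,
        1.83913432e-02, -5.05213791e-05]), 'position': array([ 0.24657279, -0.57388234,  0.22796807]), 'eef_rot': array([-5.69207581e-04,  9.79486909e-01,  2.01506973e-01, -1.05191711e-04]), 'wrist_force': array([-0.27425664,  0.42191203,  0.14537497]), 'ft_torque': array([-0.01385095,  0.03182951, -0.03474979]), 'grip_force': 0.0, 'grip_width': 0.0915115183490044}
0.014 [[ 0.919  0.395 -0.   ]
 [ 0.395 -0.919  0.001]
 [ 0.    -0.001 -1.   ]]
```

View pics/side0.png

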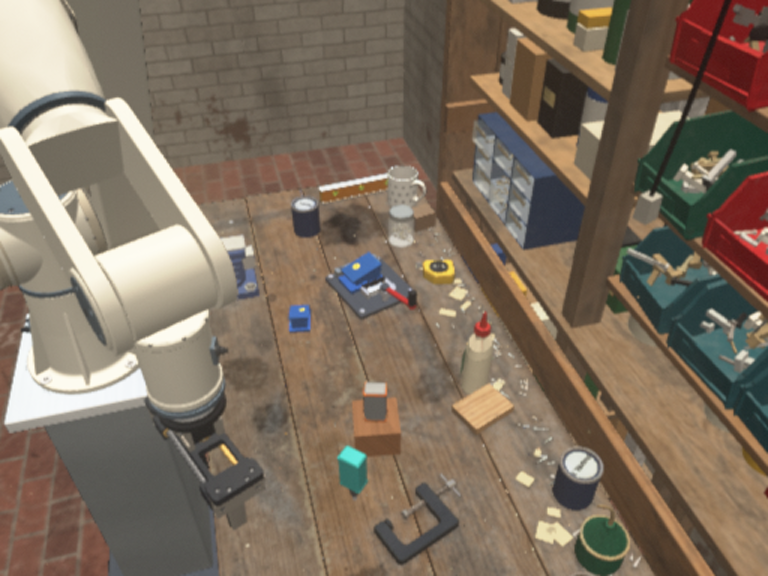

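View pics/top0.png

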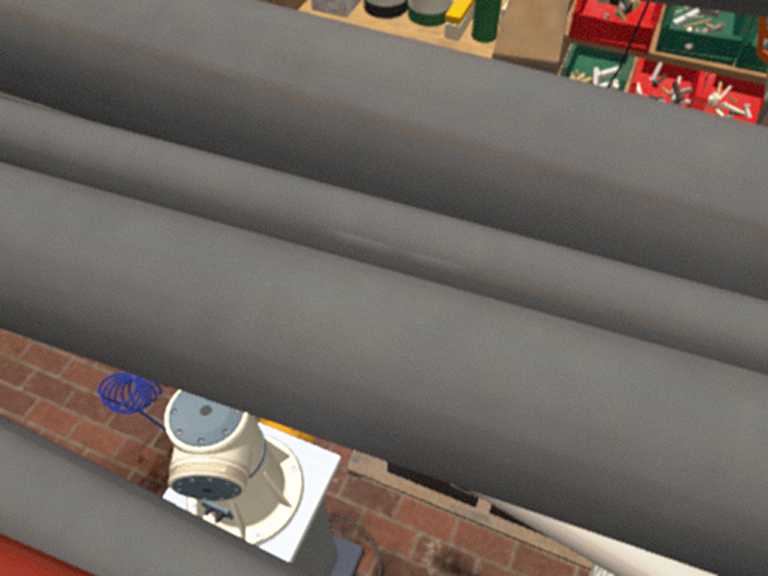

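The side view shows the fixture at about (370,285), with the red lever ending at knob (412,296). The stand with a grey gauge is at (376,420), a teal gauge-shaped decoy at (352,468), a small bracket at (300,318), and the paint tin at (305,217). The top view is blocked by pipes, so it is no use.

Run:
```python
from h import *
im=np.load("side.npy"); c=cal("side")
a=crop(im,212,162,76,52,8)[:, :608]; b=crop(im,218,248,60,84,6)[:416+88]
H=max(a.shape[0],b.shape[0]); P=lambda x:cv2.copyMakeBorder(x,0,H-x.shape[0],0,0,0)
m=np.hstack([P(a),P(b)]); print(m.shape); save("sidecrop.png",cv2.resize(m,None,fx=.8,fy=.8))
for n,p,z in [("knob",(412,296),.0685),("spot",(357,267),.054),("stand",(377,425),.06),("gtop",(375,387),.135),("pot",(305,205),.083),("jar",(400,212),.09),("fixcentre",(370,285),.012),("glue",(483,325),.19),("teal",(352,455),.08)]:
    print(n,atz(c,np.array(p)/1.5,z).round(3))
```

```text
(504, 968, 3)
knob [ 0.664 -0.097  0.069]
spot [0.58  0.049 0.054]
stand [ 0.506 -0.401  0.06 ]
gtop [ 0.509 -0.38   0.135]
pot [0.507 0.291 0.083]
jar [0.721 0.187 0.09 ]
fixcentre [0.604 0.029 0.012]
glue [ 0.714 -0.341  0.19 ]
teal [ 0.448 -0.464  0.08 ]
```

View pics/sidecrop.png

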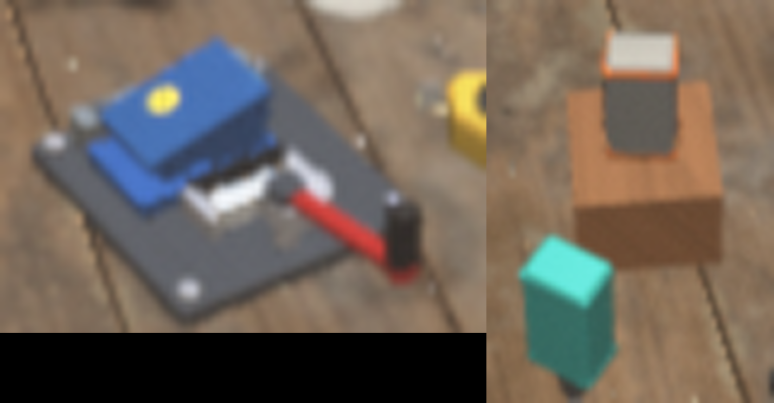

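The grey gauge with orange bands, at about (640,90) in this crop, is the one in the wooden stand. The teal one, at about (570,310), stands loose and has no bands, so it is a decoy. The large bracket with the yellow spot at (163,100) is in the fixture, with the lever pivot at (285,187) and knob top at (402,207).

Run:
```python
from h import *
c=cal("wrist"); o,d=ray(c,(256,192)); T=rot().as_matrix(); p=bot.get_obs()["position"]
print((T.T@(o-p)).round(3),(T.T@d).round(3),c[0][0,0],(cv2.Rodrigues(c[1])[0]@T).round(2))
s=cal("side")
pk=atz(s,(274.8,194.3),.087);pp=atz(s,(256.5,191.2),.06);print(pk,pp)
for t in [(.51,-.39,.3),(.62,-.0,.3)]: print(t,(T.T@(np.array(t)-p)*100).round(1))
```

```text
[ 0.074 -0.    -0.157] [-0.255  0.     0.967] 272.98647562836084 [[ 0.    1.   -0.  ]
 [-0.96 -0.   -0.26]
 [-0.26  0.    0.96]]
[ 0.66167384 -0.1041448   0.087     ] [ 0.61929283 -0.04244605  0.06      ]
(0.51, -0.39, 0.3) [31.5 -6.5 -7.2]
(0.62, -0.0, 0.3) [ 57.  -38.   -7.2]
```

Emit:
drive_tool(rows=[{"dp":[4.5,-0.8,-2],"roll":0},{"dp":[5.5,-0.8,-2],"roll":0},{"dp":[5.5,-0.8,-2],"roll":0},{"dp":[5.5,-0.8,-2],"roll":0},{"dp":[4.5,-0.8,0],"roll":0}])

```text
time_s: 0.72
position: [0.4674, -0.436, 0.3102]
eef_rot: [0.001, 0.979, 0.202, 0.001]
wrist_force: [0.8, -0.2, -0.2]
grip_width: 0.0923
grip_force: 0.0
```

```bash
cat > shot.py <<'E'
import sys,pickle
from h import *
n=sys.argv[1]; c=cal("wrist"); im=bot.capture("wrist"); pickle.dump((c,im),open(n+".pkl","wb")); o=bot.get_obs(); print(o["position"].round(4),o["time_s"],np.abs(o["joint_velocities"]).max().round(3)); 
if len(sys.argv)>2:
    x,y,w,h,s=map(float,sys.argv[2:]); save(n+".png",crop(im,int(x),int(y),int(w),int(h),s))
E
python3 shot.py w1 0 0 512 384 1.5
```

```text
[ 0.4709 -0.4329  0.3092] 0.775 0.105
```

View pics/w1.png

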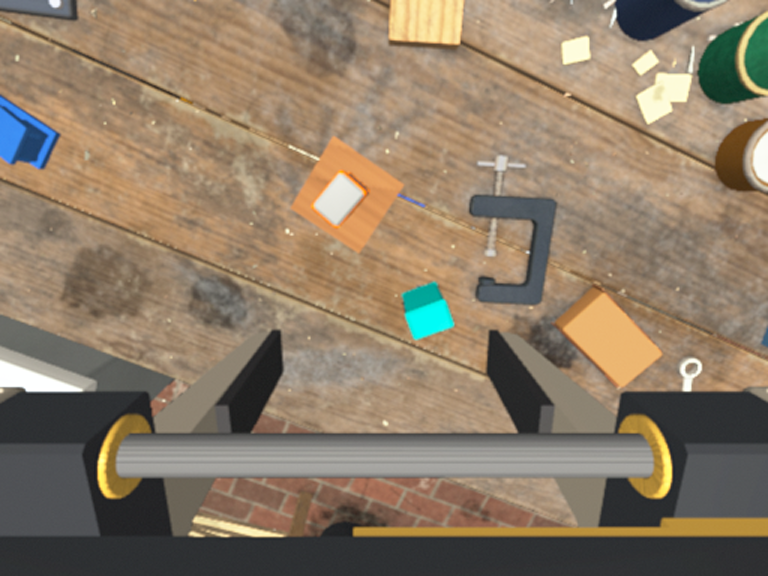

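The wrist view shows the stand at about (348,195) with the gauge top at (340,198). The teal decoy is at (428,311) and the small bracket at (25,135). I'll go on toward the fixture, taking a second gauge view on the way.

Emit:
drive_tool(rows=[{"dp":[2.5,-4,0],"roll":0},{"dp":[3,-5,0],"roll":0},{"dp":[1.5,-3,0],"roll":0},{"dp":[0,0,0],"roll":0},{"dp":[0,0,0],"roll":0}])

```text
time_s: 1.4
position: [0.4821, -0.2995, 0.3085]
eef_rot: [0.0, 0.979, 0.202, -0.0]
wrist_force: [-0.2, -0.2, 0.4]
grip_width: 0.0918
grip_force: 0.0
```

```bash
python3 shot.py w2
```

```text
[ 0.4821 -0.2999  0.3084] 1.45 0.008
```

Emit:
drive_tool(rows=[{"dp":[3.5,-4,0],"roll":0},{"dp":[3.5,-5,0],"roll":0},{"dp":[4,-5,0],"roll":0},{"dp":[3.5,-4.5,0],"roll":0},{"dp":[2.5,-3.5,0],"roll":0}])

```text
time_s: 2.08
position: [0.5519, -0.0302, 0.3084]
eef_rot: [0.0, 0.98, 0.201, 0.0]
wrist_force: [-0.1, -1.4, 0.8]
grip_width: 0.0922
grip_force: 0.0
```

Emit:
drive_tool(rows=[{"dp":[0,0,0],"roll":0}])

```text
time_s: 2.2
position: [0.5519, -0.0299, 0.3083]
eef_rot: [-0.0, 0.979, 0.203, -0.0]
wrist_force: [-1.4, -1.1, -0.4]
grip_width: 0.092
grip_force: 0.0
```

```bash
python3 shot.py w3
python3 - <<'E'
from h import *
import pickle
c2,i2=pickle.load(open("w2.pkl","rb"));c3,i3=pickle.load(open("w3.pkl","rb"))
p=proj(c2,[.508,-.385,.135])[0].round().astype(int);q=proj(c3,[.61,0.0,.05])[0].round().astype(int);print(p,q)
x,y=max(0,p[0]-35),max(0,p[1]-35); u,v=max(0,q[0]-90),max(0,q[1]-90)
a=crop(i2,x,y,70,70,4);b=crop(i3,u,v,min(180,512-u),150,4)
b=b[:,:]
print(x,y,u,v,a.shape,b.shape)
m=np.zeros((max(a.shape[0],b.shape[0]),a.shape[1]+b.shape[1],3),np.uint8);m[:a.shape[0],:b.shape[1]*0+a.shape[1]]=a;m[:b.shape[0],a.shape[1]:]=b
m=cv2.resize(m,None,fx=.8,fy=.8);print(m.shape);save("c23.png",m)
E
```

```text
[ 0.5515 -0.0313  0.3083] 2.25 0.036
[327 190] [253 126]
292 155 163 36 (280, 280, 3) (600, 720, 3)
(480, 800, 3)
```

View pics/c23.png

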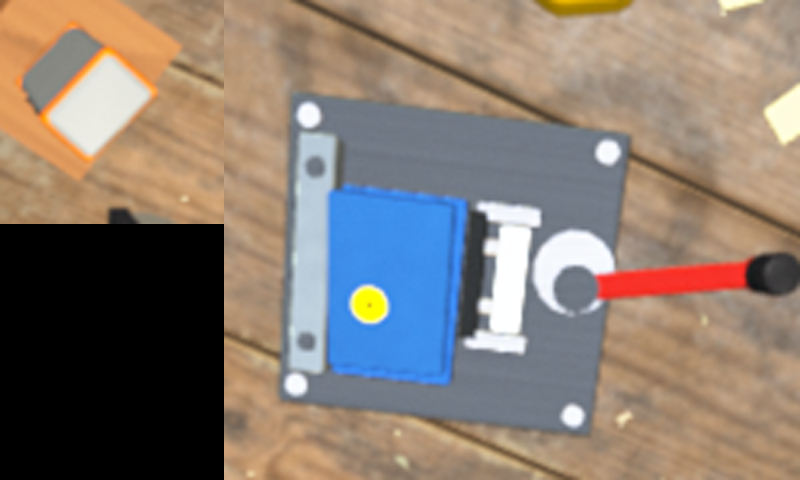

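The right half is the fixture seen from above. The spot is at (370,303), pivot (575,288), knob top (773,270), and the plate corners are (293,93), (630,135), (590,433), (280,402). The left half is the gauge, with top corners (42,117), (105,48), (157,93), (88,160).

Run:
```python
from h import *
import pickle
c1,_=pickle.load(open("w1.pkl","rb"));c2,_=pickle.load(open("w2.pkl","rb"));c3,_=pickle.load(open("w3.pkl","rb"));s=cal("side")
f3=lambda X,Y:(163+(X-224)/3.2,36+Y/3.2); f2=lambda X,Y:(292+X/3.2,155+Y/3.2)
fs=lambda X,Y:(212+X/6.4,162+Y/6.4); gs=lambda X,Y:(218+(X-486.4)/4.8,248+Y/4.8)
C=np.array([atz(c3,f3(*p),.012) for p in [(293,93),(630,135),(590,433),(280,402)]])[:,:2]
S=np.array([atz(s,fs(*p),.012) for p in [(35,152),(185,322)]])[:,:2];print("corners",C.round(4),"side",S.round(4))
M=np.array([[75,60],[75,-105],[-75,-105],[-75,60]])/1e3
a=M-M.mean(0);b=C-C.mean(0);yaw=np.arctan2((a[:,0]*b[:,1]-a[:,1]*b[:,0]).sum(),(a*b).sum())
Rz=np.array([[np.cos(yaw),-np.sin(yaw)],[np.sin(yaw),np.cos(yaw)]]);org=C.mean(0)-Rz@M.mean(0)
print("yaw",yaw,"org",org,"res",(C-(a@Rz.T+C.mean(0))).round(4).tolist(),"pivot",org+Rz@[0,-.085])
print("spot",tri([(c3,f3(370,303)),(s,fs(163,100))]))
k=tri([(c3,f3(773,270)),(s,fs(402,207))]);print("knobtop",k);print("pivtop",tri([(c3,f3(575,288)),(s,fs(285,187))]))
kf=Rz.T@(k[0][:2]-org);d=kf-[0,-.085];print("knob fix",kf,np.linalg.norm(d),"ang",np.arctan2(d[1],d[0])+np.pi/2)
g2=[(42,117),(105,48),(157,93),(88,160)]
print("gauge",tri([(c1,(226.7,132)),(c2,f2(*np.mean(g2,0))),(s,gs(641,54))]),tri([(c2,f2(*np.mean(g2,0))),(s,gs(641,54))]))
G=np.array([atz(c2,f2(*p),.135) for p in g2]);print(G.round(4)); e=[G[(i+1)%4]-G[i] for i in range(4)]
print([(np.linalg.norm(x).round(4),np.degrees(np.arctan2(x[1],x[0])).round(1)) for x in e])
```

```text
corners [[ 0.6506  0.1318]
 [ 0.6975 -0.0235]
 [ 0.5574 -0.0663]
 [ 0.5083  0.0888]] side [[ 0.5121  0.079 ]
 [ 0.5575 -0.076 ]]
yaw 0.29797948493679044 org [0.59685398 0.05422967] res [[-0.0003, -0.0018], [-0.0019, 0.0007], [0.0015, 0.0019], [0.0007, -0.0008]] pivot [ 0.62180907 -0.02702452]
spot (array([0.57865571, 0.05797197, 0.04949983]), [np.float64(1.0), np.float64(1.0)])
knobtop (array([ 0.66255972, -0.09840624,  0.08175846]), [np.float64(1.0), np.float64(1.0)])
pivtop (array([ 0.62263166, -0.02665909,  0.04657186]), [np.float64(1.0), np.float64(1.0)])
knob fix [ 0.01799792 -0.1652    ] 0.08219468334120504 ang 0.22075566054999274
gauge (array([ 0.50868298, -0.38010518,  0.13042839]), [np.float64(0.4), np.float64(1.2), np.float64(1.0)]) (array([ 0.50851743, -0.38031144,  0.13050477]), [np.float64(1.1), np.float64(1.1)])
[[ 0.4949 -0.3607  0.135 ]
 [ 0.529  -0.3709  0.135 ]
 [ 0.5212 -0.3975  0.135 ]
 [ 0.4863 -0.3852  0.135 ]]
[(np.float64(0.0356), np.float64(-16.6)), (np.float64(0.0277), np.float64(-106.3)), (np.float64(0.0371), np.float64(160.6)), (np.float64(0.026), np.float64(70.5))]
```

Run:
```python
from h import *
import pickle
c1,_=pickle.load(open("w1.pkl","rb"));c2,_=pickle.load(open("w2.pkl","rb"));c3,_=pickle.load(open("w3.pkl","rb"));s=cal("side")
h=-.5
f3=lambda X,Y:(163+(X-224)/3.2+h,36+Y/3.2+h); f2=lambda X,Y:(292+X/3.2+h,155+Y/3.2+h)
fs=lambda X,Y:(212+X/6.4+h,162+Y/6.4+h); gs=lambda X,Y:(218+(X-486.4)/4.8+h,248+Y/4.8+h)
C=np.array([atz(c3,f3(*p),.012) for p in [(293,93),(630,135),(590,433),(280,402)]])[:,:2]
M=np.array([[75,60],[75,-105],[-75,-105],[-75,60]])/1e3
Rz=R.from_euler('z',.298).as_matrix()[:2,:2];org=C.mean(0)-Rz@M.mean(0);print("org",org)
print("spot",tri([(c3,f3(370,303)),(s,fs(163,100))]),[atz(c3,f3(370,303),z) for z in(.048,.054,.06)])
for n,t,z in (("knob",tri([(c3,f3(773,270)),(s,fs(402,207))]),0),("knobz",(atz(c3,f3(773,270),.087),0),0),("piv",tri([(c3,f3(575,288)),(s,fs(285,187))]),0)):
  k=t[0];kf=Rz.T@(k[:2]-org);d=kf-[0,-.085];print(n,k.round(4),"fix",kf.round(4),np.linalg.norm(d).round(4),"ang",np.arctan2(d[1],d[0])+np.pi/2)
g2=[(42,117),(105,48),(157,93),(88,160)]
print("gauge",tri([(c1,(226.2,131.5)),(c2,f2(*np.mean(g2,0)))]),tri([(c2,f2(*np.mean(g2,0))),(s,gs(641,54))]),atz(c2,f2(*np.mean(g2,0)),.135))
print("teal",tri([(c1,(432/1.5-.5,318/1.5-.5)),(s,gs(567,270))]))
T=rot().as_matrix();o=bot.get_obs();k=atz(c3,f3(773,270),.087);print((T.T@(np.array([*k[:2],.073])-o["position"])*100).round(2))
```

```text
org [0.59725449 0.05525767]
spot (array([0.57821881, 0.05905929, 0.0507631 ]), [np.float64(0.0), np.float64(0.0)]) [array([0.5779505 , 0.05945002, 0.048     ]), array([0.57855548, 0.0585938 , 0.054     ]), array([0.57916047, 0.05773759, 0.06      ])]
knob [ 0.662 -0.097  0.083] fix [ 0.0172 -0.1646] 0.0814 ang 0.21317664147964277
knobz [ 0.6613 -0.0959  0.087 ] fix [ 0.0168 -0.1633] 0.0801 ang 0.2115547695712512
piv [ 0.6222 -0.0254  0.0478] fix [ 0.0001 -0.0844] 0.0006 ang 2.9231436545789453
gauge (array([ 0.50862549, -0.37902898,  0.13109866]), [np.float64(0.7), np.float64(0.7)]) (array([ 0.50825986, -0.37906207,  0.13108836]), [np.float64(0.4), np.float64(0.4)]) [ 0.50840472 -0.37768866  0.135     ]
teal (array([ 0.4422269 , -0.49265078,  0.11781931]), [np.float64(0.9), np.float64(0.9)])
[ 7.53 10.28 23.53]
```

Emit:
drive_tool(rows=[{"dp":[2.5,3.5,3],"roll":0},{"dp":[2.5,3.5,4],"roll":0},{"dp":[2.5,3.5,3],"roll":0},{"dp":[0,0,4],"roll":0},{"dp":[0,0,2],"roll":0}], fingers=5)

```text
time_s: 2.88
position: [0.66, -0.1004, 0.1458]
eef_rot: [-0.0, 0.98, 0.2, -0.002]
wrist_force: [-0.3, 0.6, 0.2]
grip_width: 0.0497
grip_force: 0.0
```

Emit:
drive_tool(rows=[{"dp":[0,0,3],"roll":0},{"dp":[0,0,3],"roll":0},{"dp":[0,0,1.5],"roll":0},{"dp":[0,0,0],"roll":0}])

```text
time_s: 3.38
position: [0.6609, -0.0985, 0.0732]
eef_rot: [-0.0, 0.98, 0.201, -0.001]
wrist_force: [-0.4, 0.2, 0.7]
grip_width: 0.0502
grip_force: 0.0
```

```bash
python3 shot.py w4 130 130 250 190 3
```

```text
[ 0.6617 -0.0985  0.0742] 3.425 0.016
```

View pics/w4.png

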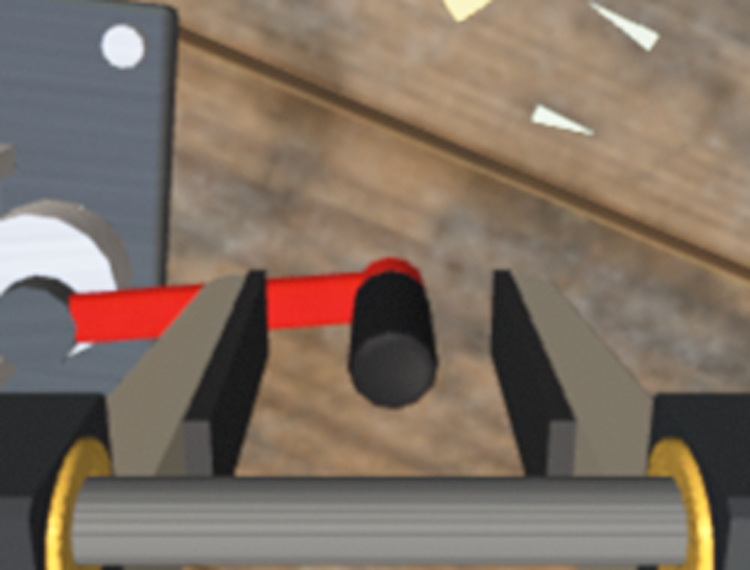

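The knob stands between the open fingers, its top at crop (393,370) and its base at (392,270). I'll check its offset in tool coordinates.

Run:
```python
from h import *
import pickle
c,_=pickle.load(open("w4.pkl","rb"));o=bot.get_obs();T=rot().as_matrix()
k=atz(c,(393/3+129.6,370/3+129.6),.087);b=atz(c,(392/3+129.6,275/3+129.6),.055);print(k,b,(T.T@(k-o["position"])*100).round(2),(T.T@(b-o["position"])*100).round(2))
piv=np.array([.6222,-.026]);d=np.array(k[:2])-piv;print(np.linalg.norm(d),np.arctan2(d[1],d[0]))
a0=np.arctan2(d[1],d[0]); a1=.298+.03+.0
pts=[piv+.085*np.array([np.cos(a),np.sin(a)]) for a in np.linspace(a0,a1+.06,11)]
q=np.array([T.T@np.array([*p,0.]) for p in pts]);print((np.diff(q,axis=0)*100).round(2))
```

```text
[ 0.66199772 -0.10057778  0.087     ] [ 0.6687358  -0.09795639  0.055     ] [-0.05  0.21 -1.28] [0.67 0.23 1.92]
0.08453226731124643 -1.0805999767550674
[[ 1.23 -0.2   0.  ]
 [ 1.19 -0.37  0.  ]
 [ 1.12 -0.54  0.  ]
 [ 1.03 -0.7   0.  ]
 [ 0.92 -0.85  0.  ]
 [ 0.78 -0.97 -0.  ]
 [ 0.63 -1.08 -0.  ]
 [ 0.47 -1.16 -0.  ]
 [ 0.29 -1.21 -0.  ]
 [ 0.11 -1.24 -0.  ]]
```

Emit:
drive_tool(rows=[{"dp":[0,0.2,0],"roll":0},{"dp":[0,0,0],"roll":0},{"dp":[0,0,0],"roll":0},{"dp":[0,0,0],"roll":0}], fingers=0)

```text
time_s: 3.92
position: [0.6628, -0.1005, 0.0741]
eef_rot: [0.001, 0.979, 0.202, 0.001]
wrist_force: [-0.1, -3.0, 0.7]
grip_width: 0.0173
grip_force: 30.0
```

Emit:
drive_tool(rows=[{"dp":[1.2,-0.2,0],"roll":0},{"dp":[1.2,-0.35,0],"roll":0},{"dp":[1.1,-0.55,0],"roll":0}])

```text
time_s: 4.3
position: [0.6913, -0.0783, 0.0741]
eef_rot: [0.002, 0.979, 0.202, 0.001]
wrist_force: [2.9, -13.0, 0.0]
grip_width: 0.0171
grip_force: 30.0
```

Emit:
drive_tool(rows=[{"dp":[1.0,-0.7,0],"roll":0},{"dp":[0.85,-0.85,0],"roll":0},{"dp":[0.7,-1.0,0],"roll":0},{"dp":[0.6,-1.1,0],"roll":0}])

```text
time_s: 4.8
position: [0.7132, -0.0329, 0.075]
eef_rot: [0.004, 0.979, 0.202, 0.008]
wrist_force: [29.2, -13.3, -14.6]
grip_width: 0.0172
grip_force: 30.0
```

Run:
```python
from h import *
o=bot.get_obs();print(o["wrist_force"],o["ft_torque"],o["position"],o["joint_torque"].round(1),o["q"].round(3))
import pickle
c=cal("wrist");a=bot.capture("wrist");b=bot.capture("side");pickle.dump((c,a),open("w5.pkl","wb"))
m=np.hstack([crop(a,130,130,250,190,1.6),crop(b,190,130,150,114,8/3)[:304]]);print(m.shape);save("w5.png",m)
```

```text
[ 29.20963575 -13.30145563 -14.59732198] [-2.10627407 -5.15770458  0.55227158] [ 0.71316318 -0.03288151  0.07502469] [  6.2 -79.2 -15.9   3.3   9.6   0.3] [-0.046  0.634  1.548 -0.005  0.942  1.12 ]
(304, 800, 3)
```

View pics/w5.png

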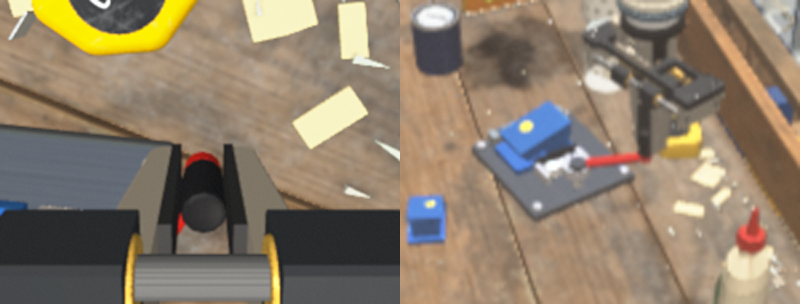

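Emit:
drive_tool(rows=[{"dp":[0,0,0],"roll":0}])

```text
time_s: 5.03
position: [0.7132, -0.031, 0.0751]
eef_rot: [0.003, 0.979, 0.202, 0.009]
wrist_force: [27.5, -4.2, -16.4]
grip_width: 0.0175
grip_force: 29.9
```

Emit:
drive_tool(rows=[{"dp":[0.7,0.3,0],"roll":0},{"dp":[0.5,-1.2,0],"roll":0},{"dp":[0,0,0],"roll":0}])

```text
time_s: 5.4
position: [0.715, -0.0172, 0.0747]
eef_rot: [0.001, 0.979, 0.202, 0.003]
wrist_force: [7.9, -2.4, -0.1]
grip_width: 0.0171
grip_force: 30.0
```

Emit:
drive_tool(rows=[{"dp":[0.4,-1.1,0],"roll":0},{"dp":[0,0,0],"roll":0}])

```text
time_s: 5.65
position: [0.7147, -0.0052, 0.0747]
eef_rot: [0.001, 0.979, 0.202, 0.003]
wrist_force: [8.8, -0.5, -2.0]
grip_width: 0.0165
grip_force: 30.3
```

Emit:
drive_tool(rows=[{"dp":[0.3,-1.0,0],"roll":0},{"dp":[0,0,0],"roll":0}])

```text
time_s: 5.9
position: [0.7131, 0.0054, 0.0747]
eef_rot: [0.001, 0.979, 0.202, 0.003]
wrist_force: [8.2, -0.0, -0.9]
grip_width: 0.0158
grip_force: 30.1
```

```bash
cat > lev.py <<'E'
from h import *
im=bot.capture("side");c=cal("side")
hsv=cv2.cvtColor(im,cv2.COLOR_RGB2HSV);m=((hsv[...,0]<6)|(hsv[...,0]>174))&(hsv[...,1]>170)&(hsv[...,2]>90)
m[:160]=0;m[225:]=0;m[:,:225]=0;m[:,300:]=0
v,u=np.nonzero(m);print(len(u),u.min(),u.max(),v.min(),v.max())
P=np.array([atz(c,(a,b),.048)[:2] for a,b in zip(u,v)]);d=np.linalg.svd(P-P.mean(0))[2][0];d*=np.sign(d[0])
print(P.mean(0),"lever world ang",np.arctan2(d[1],d[0]),"cam",np.arctan2(d[1],d[0])-.298+np.pi/2,P[u.argmax()],P[u.argmin()])
E
python3 lev.py
python3 - <<'E'
from h import *
import pickle
c,im=pickle.load(open("w4.pkl","rb"))
for z in (.045,.05,.055,.06): print(z,atz(c,(35/3+129.6,318/3+129.6),z))
print(atz(c,(123/3+129.6,45/3+129.6),.012))
E
```

```text
21 261 275 183 189
[ 0.66786717 -0.01270497] lever world ang 0.32469209365891283 cam 1.5974884204538093 [ 0.69459427 -0.00359596] [ 0.6405015  -0.02146675]
0.045 [ 0.62055839 -0.02385942  0.045     ]
0.05 [ 0.62349545 -0.0250746   0.05      ]
0.055 [ 0.62643251 -0.02628977  0.055     ]
0.06 [ 0.62936957 -0.02750494  0.06      ]
[ 0.68510102 -0.01439051  0.012     ]
```

Emit:
drive_tool(rows=[{"dp":[-0.1,-0.6,0],"roll":0},{"dp":[0,-0.5,0],"roll":0},{"dp":[0,0,0],"roll":0}])

```text
time_s: 6.32
position: [0.7127, 0.0069, 0.0752]
eef_rot: [0.007, 0.979, 0.203, 0.007]
wrist_force: [25.0, -36.2, -14.6]
grip_width: 0.0156
grip_force: 30.1
```

```bash
python3 lev.py
```

```text
21 261 275 183 189
[ 0.66755214 -0.0120902 ] lever world ang 0.3261509744163491 cam 1.5989473012112456 [ 0.69459427 -0.00359596] [ 0.6405015  -0.02146675]
```

The lever is on its stop: about 36 N of resistance, no further travel, and the image reads 1.6 rad. I'll relax, release and rise.

Emit:
drive_tool(rows=[{"dp":[0.3,0.9,0],"roll":0},{"dp":[0,0,0],"roll":0}])

```text
time_s: 6.62
position: [0.7133, 0.0059, 0.0746]
eef_rot: [0.001, 0.98, 0.201, 0.002]
wrist_force: [4.9, -8.9, 3.5]
grip_width: 0.0159
grip_force: 29.1
```

Emit:
drive_tool(rows=[{"dp":[0,0,0],"roll":0},{"dp":[0,0,0],"roll":0},{"dp":[0,0,-3],"roll":0},{"dp":[0,0,-5],"roll":0},{"dp":[0,0,-5],"roll":0}], fingers=5)

```text
time_s: 7.25
position: [0.7104, 0.0084, 0.2043]
eef_rot: [-0.0, 0.979, 0.202, -0.001]
wrist_force: [1.4, -0.1, 0.1]
grip_width: 0.0499
grip_force: 0.0
```

```bash
python3 lev.py; python3 shot.py w6
python3 - <<'E'
from h import *
import pickle
c,im=pickle.load(open("w6.pkl","rb"));h=cv2.cvtColor(im,cv2.COLOR_RGB2HSV)
y=(abs(h[...,0].astype(int)-29)<4)&(h[...,1]>150)&(h[...,2]>150)
n,l,s,ce=cv2.connectedComponentsWithStats(y.astype(np.uint8))
for i in range(1,n):
  if s[i,4]>15: print(s[i],ce[i],atz(c,ce[i],.05))
print(proj(c,[.578,.06,.05]))
T=rot().as_matrix();print((T.T@(np.array([.56,.045,.30])-bot.get_obs()["position"])*100).round(1))
E
```

```text
16 261 275 183 189
[ 0.66980692 -0.01186452] lever world ang 0.3345824286433111 cam 1.6073787554382077 [ 0.69459427 -0.00359596] [ 0.6405015  -0.02146675]
[0.714  0.0084 0.21  ] 7.35 0.067
[254   0  42  18 397] [279.52644836   5.81108312] [0.89641734 0.06061457 0.05      ]
[ 224   99   66   62 1505] [257.07774086 130.50099668] [0.77293009 0.0324082  0.05      ]
[[178.07554162 263.45384531]]
[-12.6  -9.4  -9.1]
```

Emit:
drive_tool(rows=[{"dp":[-4,-2.5,-1],"roll":0},{"dp":[-4,-2.5,-1],"roll":0},{"dp":[-4,-2.5,-1],"roll":0},{"dp":[-3.4,-2.4,0],"roll":0},{"dp":[0,0,0],"roll":0}])

```text
time_s: 7.98
position: [0.5277, 0.0387, 0.2332]
eef_rot: [-0.0, 0.979, 0.202, -0.001]
wrist_force: [0.1, -0.1, 0.2]
grip_width: 0.0498
grip_force: 0.0
```

Emit:
drive_tool(rows=[{"dp":[0,0,0],"roll":0}])

```text
time_s: 8.1
position: [0.5313, 0.0381, 0.2336]
eef_rot: [-0.0, 0.979, 0.202, 0.0]
wrist_force: [0.3, 0.2, 0.0]
grip_width: 0.0499
grip_force: 0.0
```

```bash
python3 shot.py w7
cat > spot.py <<'E'
import pickle,sys
from h import *
def spot(c,im,near=(.58,.06,.05)):
    h=cv2.cvtColor(im,cv2.COLOR_RGB2HSV);y=(abs(h[...,0].astype(int)-29)<4)&(h[...,1]>150)&(h[...,2]>150)
    n,l,s,ce=cv2.connectedComponentsWithStats(y.astype(np.uint8));p=proj(c,near)[0]
    i=min([i for i in range(1,n) if s[i,4]>15],key=lambda i:np.linalg.norm(ce[i]-p)); return s[i,:2]+(s[i,2:4]-1)/2,s[i]
if __name__=="__main__":
    L=[]
    for n in sys.argv[1:]:
        c,im=pickle.load(open(n+".pkl","rb"));p,s=spot(c,im);L.append((c,p));print(n,p,s,atz(c,p,.05))
    if len(L)>1: print(tri(L))
E
python3 spot.py w7 w3
```

```text
[0.5316 0.038  0.2335] 8.15 0.012
w7 [254.5 139.5] [249 134  12  12 109] [0.57738437 0.06027171 0.05      ]
w3 [208.  130.5] [204 126   9  10  73] [0.57765606 0.05917472 0.05      ]
(array([0.57696411, 0.06012597, 0.04331949]), [np.float64(0.0), np.float64(0.0)])
```

Emit:
drive_tool(rows=[{"dp":[-1,4,-4],"roll":0},{"dp":[-1,4,-4],"roll":0},{"dp":[-1,2,0],"roll":0},{"dp":[0,0,0],"roll":0},{"dp":[0,0,0],"roll":0}])

```text
time_s: 8.78
position: [0.5428, -0.0655, 0.3128]
eef_rot: [-0.0, 0.98, 0.201, -0.001]
wrist_force: [0.3, 0.2, 0.5]
grip_width: 0.05
grip_force: 0.0
```

```bash
python3 shot.py w8; python3 spot.py w7 w8
python3 - <<'E'
from h import *
from spot import spot
im=bot.capture("side");print("side",spot(cal("side"),im))
s=cal("side");import pickle
L=[(s,spot(s,im)[0])]
for n in("w7","w8"):
  c,i=pickle.load(open(n+".pkl","rb"));L.append((c,spot(c,i)[0]))
print(tri(L))
o=bot.get_obs();T=rot().as_matrix();print(o["position"],(T.T@(np.array([.5085,-.379,.26])-o["position"])*100).round(1))
E
```

```text
[ 0.5427 -0.0652  0.3128] 8.825 0.007
w7 [254.5 139.5] [249 134  12  12 109] [0.57738437 0.06027171 0.05      ]
w8 [187.5 114.5] [183 110  10  10  78] [0.5777139  0.06010393 0.05      ]
(array([0.57749594, 0.06026526, 0.04926333]), [np.float64(0.2), np.float64(0.2)])Traceback (most recent call last):
  File "<stdin>", line 3, in <module>
  File "spot.py", line 6, in spot
    i=min([i for i in range(1,n) if s[i,4]>15],key=lambda i:np.linalg.norm(ce[i]-p)); return s[i,:2]+(s[i,2:4]-1)/2,s[i]
ValueError: min() iterable argument is empty
```

Emit:
drive_tool(rows=[{"dp":[-3.5,4.5,0],"roll":0},{"dp":[-4,5,0.5],"roll":0},{"dp":[-4,5,1.5],"roll":0},{"dp":[-4,5,1.5],"roll":0},{"dp":[-4,4.8,1.5],"roll":0}])

```text
time_s: 9.5
position: [0.4619, -0.3577, 0.265]
eef_rot: [-0.0, 0.979, 0.202, 0.0]
wrist_force: [1.8, 0.3, 0.3]
grip_width: 0.05
grip_force: 0.0
```

Emit:
drive_tool(rows=[{"dp":[0,0,0],"roll":0.18},{"dp":[0,0,0],"roll":0.18},{"dp":[0,0,0],"roll":0.18},{"dp":[0,0,0],"roll":0.18},{"dp":[0,0,0],"roll":0}])

```text
time_s: 10.12
position: [0.4624, -0.356, 0.2653]
eef_rot: [-0.0, 0.988, -0.155, -0.0]
wrist_force: [0.9, -0.0, 0.4]
grip_width: 0.0502
grip_force: 0.0
```

```bash
python3 shot.py w9
cat > gtop.py <<'E'
import pickle,sys
from h import *
n=sys.argv[1];c,im=pickle.load(open(n+".pkl","rb"))
p=proj(c,[.5085,-.379,.135])[0];print(p)
h=cv2.cvtColor(im,cv2.COLOR_RGB2HSV);m=((h[...,1]<40)&(h[...,2]>150)).astype(np.uint8)
k,l,s,ce=cv2.connectedComponentsWithStats(m);i=min([i for i in range(1,k) if s[i,4]>150],key=lambda i:np.linalg.norm(ce[i]-p));print(s[i],ce[i])
ct=cv2.findContours((l==i).astype(np.uint8),0,1)[0][0];B=cv2.boxPoints(cv2.minAreaRect(ct));G=np.array([atz(c,b,.135) for b in B]);e=np.diff(G,axis=0)
print("ctr",G.mean(0),[(np.linalg.norm(x).round(4),np.degrees(np.arctan2(x[1],x[0])).round(1)) for x in e])
T=rot().as_matrix();print("toolx deg",np.degrees(np.arctan2(T[1,0],T[0,0])),(T.T@(G.mean(0)-bot.get_obs()["position"])*100).round(2))
np.save(n+"_g.npy",ce[i])
E
python3 gtop.py w9
```

```text
[ 0.4624 -0.356   0.2653] 10.175 0.024
[264.04506624 142.85181526]
[253 127  24  33 759] [264.09222661 142.94202899]
ctr [ 0.50797307 -0.37932958  0.135     ] [(np.float64(0.0235), np.float64(-107.9)), (np.float64(0.0328), np.float64(163.2)), (np.float64(0.0242), np.float64(72.1))]
toolx deg -17.72057409516449 [ 5.06  0.83 13.03]
```

Emit:
drive_tool(rows=[{"dp":[2.5,0.4,1],"roll":0},{"dp":[2.5,0.4,4],"roll":0},{"dp":[0.1,0,4],"roll":0},{"dp":[0,0,0],"roll":0},{"dp":[0,0,0],"roll":0}])

```text
time_s: 10.8
position: [0.5086, -0.3802, 0.1769]
eef_rot: [0.0, 0.988, -0.155, 0.0]
wrist_force: [0.6, -0.7, 0.3]
grip_width: 0.0499
grip_force: 0.0
```

```bash
python3 shot.py w10; python3 gtop.py w10
python3 - <<'E'
from h import *
import pickle
L=[(pickle.load(open(n+".pkl","rb"))[0],np.load(n+"_g.npy")) for n in("w9","w10")];print(tri(L))
E
```

```text
[ 0.5088 -0.3805  0.1775] 10.85 0.011
[255.26412116 219.49022533]
[ 240  199   32   42 1313] [255.3488195 219.4166032]
ctr [ 0.50810082 -0.37906372  0.135     ] [(np.float64(0.0235), np.float64(-107.9)), (np.float64(0.0338), np.float64(162.9)), (np.float64(0.0245), np.float64(72.1))]
toolx deg -17.92003755861825 [-0.12 -0.12  4.25]
(array([ 0.50835204, -0.37902039,  0.13447664]), [np.float64(0.0), np.float64(0.0)])
```

Emit:
drive_tool(rows=[{"dp":[-0.1,-0.1,3],"roll":0},{"dp":[0,0,3],"roll":0},{"dp":[0,0,1.7],"roll":0},{"dp":[0,0,0],"roll":0}])

```text
time_s: 11.35
position: [0.5073, -0.3787, 0.0987]
eef_rot: [-0.0, 0.988, -0.156, -0.0]
wrist_force: [0.1, -0.2, -0.7]
grip_width: 0.0496
grip_force: 0.0
```

Emit:
drive_tool(rows=[{"dp":[0,0,0],"roll":0},{"dp":[0,0,0],"roll":0},{"dp":[0,0,0],"roll":0},{"dp":[0,0,0],"roll":0}], fingers=0)

```text
time_s: 11.85
position: [0.5079, -0.3792, 0.0997]
eef_rot: [0.0, 0.988, -0.156, 0.001]
wrist_force: [-0.8, 0.3, 5.7]
grip_width: 0.0278
grip_force: 30.0
```

Emit:
drive_tool(rows=[{"dp":[0,0,-0.6],"roll":0},{"dp":[0,0,-0.7],"roll":0},{"dp":[0,0,0],"roll":0}])

```text
time_s: 12.22
position: [0.5077, -0.379, 0.1123]
eef_rot: [0.0, 0.988, -0.156, 0.0]
wrist_force: [0.5, -0.7, -0.8]
grip_width: 0.0283
grip_force: 30.0
```

Emit:
drive_tool(rows=[{"dp":[-0.3,0,0],"roll":0},{"dp":[-0.3,0,0],"roll":0},{"dp":[-0.3,0,0],"roll":0},{"dp":[0,0,0],"roll":0}])

```text
time_s: 12.72
position: [0.501, -0.3769, 0.1123]
eef_rot: [0.001, 0.988, -0.157, 0.003]
wrist_force: [7.3, -1.4, -2.9]
grip_width: 0.0279
grip_force: 30.0
```

Emit:
drive_tool(rows=[{"dp":[-0.3,0,0],"roll":0},{"dp":[-0.3,0,0],"roll":0},{"dp":[-0.3,0,0],"roll":0},{"dp":[-0.2,0,0],"roll":0},{"dp":[0,0,0],"roll":0}])

```text
time_s: 13.35
position: [0.4909, -0.3737, 0.1125]
eef_rot: [0.001, 0.988, -0.157, 0.003]
wrist_force: [8.0, -1.5, -1.1]
grip_width: 0.0276
grip_force: 30.0
```

```bash
python3 shot.py w11
python3 - <<'E'
from h import *
im=bot.capture("side");import pickle
c,w=pickle.load(open("w11.pkl","rb"));m=np.hstack([crop(w,190,170,130,120,4)[:480],crop(im,228,235,50,90,16/3)]);print(m.shape);save("w11.png",m)
E
```

```text
[ 0.4909 -0.3737  0.1125] 13.4 0.002
(480, 787, 3)
```

View pics/w11.png

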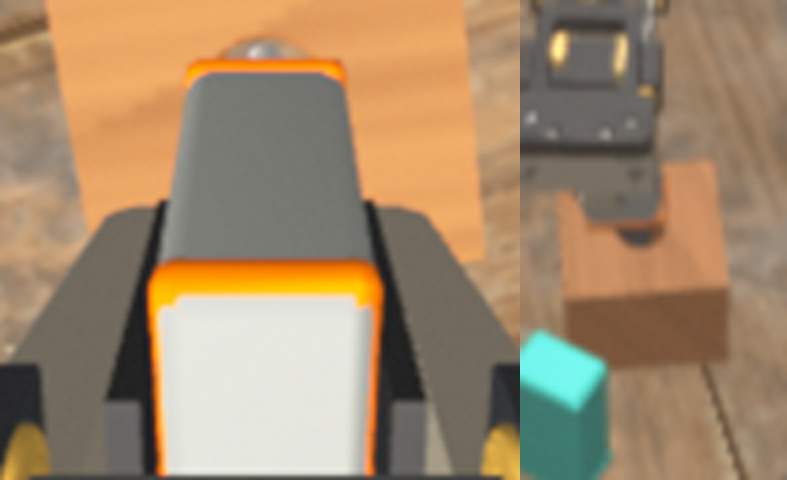

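The left half shows the gauge leaning in the grip, with the face's lower orange edge at row 62 and its top edge around 262–290. On the right, the nose is still in the hole. Next I'll solve for the tilt.

```bash
cat > tilt.py <<'E'
from h import *
def gp(c,T,p,th,xg,zg,yg=0,g0=.0447,xo=0.):
    # gauge point (xg,yg,zg above underside) -> pixel ; grasp point 5mm behind TCP
    d=zg-g0; X=xo+xg*np.cos(th)-d*np.sin(th); Z=d*np.cos(th)+xg*np.sin(th)
    return proj(c,p+T@np.array([X,yg,-.005-Z]))[0]
if __name__=="__main__":
    import pickle
    c,_=pickle.load(open("w11.pkl","rb"));T=rot().as_matrix();p=bot.get_obs()["position"]
    for th in (0,8,10,12,14,15,16,18):
        t=np.radians(th); print(th,[((gp(c,T,p,t,x,z)-[190,170]+.4)*4).round(0).tolist() for x,z in((.019,0),(.019,.075),(.019,.072),(-.019,.075))])
E
python3 tilt.py
```

```text
0 [[269.0, 106.0], [271.0, 273.0], [271.0, 263.0], [270.0, 543.0]]
8 [[269.0, 79.0], [271.0, 315.0], [271.0, 301.0], [270.0, 554.0]]
10 [[269.0, 72.0], [271.0, 326.0], [271.0, 311.0], [270.0, 556.0]]
12 [[269.0, 66.0], [271.0, 336.0], [271.0, 320.0], [270.0, 558.0]]
14 [[269.0, 60.0], [271.0, 347.0], [271.0, 330.0], [270.0, 559.0]]
15 [[269.0, 57.0], [271.0, 352.0], [271.0, 335.0], [270.0, 560.0]]
16 [[269.0, 54.0], [271.0, 357.0], [271.0, 340.0], [270.0, 560.0]]
18 [[269.0, 48.0], [271.0, 368.0], [271.0, 349.0], [270.0, 560.0]]
```

Emit:
drive_tool(rows=[{"dp":[0.1,0,-1],"roll":0},{"dp":[0,0,-3],"roll":0},{"dp":[0,0,-4],"roll":0},{"dp":[0,0,-4],"roll":0},{"dp":[0,0,0],"roll":0}])

```text
time_s: 14.08
position: [0.4904, -0.3739, 0.235]
eef_rot: [0.001, 0.988, -0.156, 0.002]
wrist_force: [-0.7, -0.1, -1.7]
grip_width: 0.0282
grip_force: 30.0
```

```bash
python3 shot.py w12
python3 - <<'E'
from h import *
import pickle
c,w=pickle.load(open("w12.pkl","rb"));im=bot.capture("side");p=bot.get_obs()["position"]
q=proj(cal("side"),p+[0,0,0])[0].round().astype(int);print(q)
m=np.hstack([crop(w,195,160,120,128,3.75)[:480],crop(im,q[0]-25,q[1]-25,50,64,7.5)]);print(m.shape);save("w12.png",m)
E
```

```text
[ 0.4894 -0.3731  0.2327] 14.125 0.039
[240 230]
(480, 825, 3)
```

View pics/w12.png

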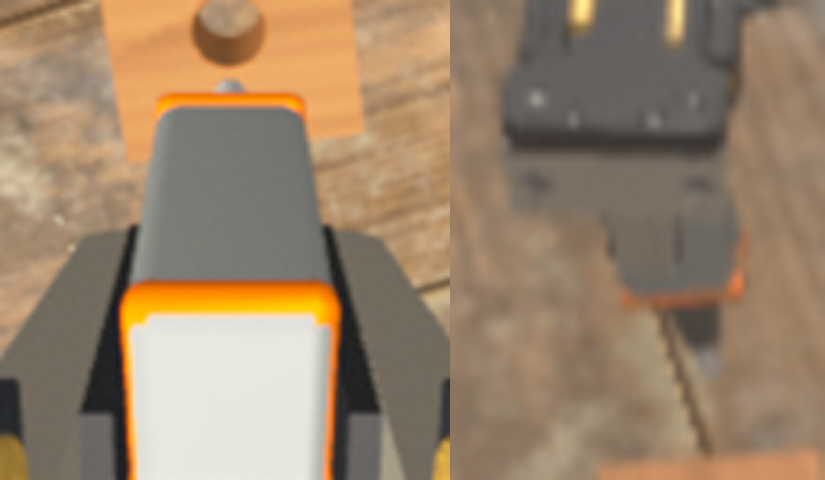

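The left half shows the tip peeking out at (230,82) below the handle edge at row 95. On the right, the handle base centre is at about (682,297) and the tip end at about (709,371), so the gauge leans with its nose toward tool +x. I'll fit the tilt from both views.

Run:
```python
from h import *
from tilt import gp
import pickle
from scipy.optimize import least_squares
c,w=pickle.load(open("w12.pkl","rb"));s=cal("side");T=rot().as_matrix();p=bot.get_obs()["position"]
S=lambda X,Y:np.array([240-25+(X-450)/7.5-.43,230-25+Y/7.5-.43])
W=lambda Y:160+Y/3.75-.37
for th in (6,8,10,12,14,16):
  t=np.radians(th);b=gp(s,T,p,t,0,0,.0);e=gp(s,T,p,t,0,-.046);print(th,"side base->tip",(e-b).round(2),"wr bottom,tip,top",[gp(c,T,p,t,x,z)[1].round(1) for x,z in((.019,0),(.004,-.044),(.019,.075))])
print("meas side",(S(709,371)-S(682,297)).round(2),"wr",W(95),W(80),W(282),W(315))
# 45-deg check of handle: bottom edge line endpoints in side
def res(v):
  t,xo,g=v;f=lambda c,x,z,y=0:gp(c,T,p,t,x,z,y,g,xo)
  return np.r_[f(c,.019,0)[1]-W(95),f(c,.004,-.044)[1]-W(80),(f(s,0,-.046)-S(709,373)),(f(s,-.019,0,-.014)-S(622,300)),(f(s,.019,0,-.014)-S(742,294))]
r=least_squares(res,[.2,0,.0447]);print(np.degrees(r.x[0]),r.x[1:],r.fun.round(2))
v,u=np.nonzero(np.ones((1,1)))
print(w[175:260:1,255].tolist()[::3])
```

```text
6 side base->tip [ 2.35 12.76] wr bottom,tip,top [np.float64(192.4), np.float64(190.9), np.float64(245.6)]
8 side base->tip [ 2.96 12.73] wr bottom,tip,top [np.float64(190.8), np.float64(187.8), np.float64(248.1)]
10 side base->tip [ 3.58 12.68] wr bottom,tip,top [np.float64(189.2), np.float64(184.7), np.float64(250.7)]
12 side base->tip [ 4.19 12.62] wr bottom,tip,top [np.float64(187.7), np.float64(181.7), np.float64(253.3)]
14 side base->tip [ 4.79 12.55] wr bottom,tip,top [np.float64(186.2), np.float64(178.6), np.float64(255.9)]
16 side base->tip [ 5.4  12.46] wr bottom,tip,top [np.float64(184.7), np.float64(175.6), np.float64(258.4)]
meas side [3.6  9.87] wr 184.96333333333334 180.96333333333334 234.82999999999998 243.63
10.899472184169383 [-0.00328095  0.0599347 ] [-0.44 -0.62 -1.09  4.07 -0.38 -1.97 -1.46 -2.75]
[[119, 75, 44], [229, 153, 87], [191, 159, 137], [197, 149, 134], [255, 151, 56], [117, 119, 114], [118, 120, 113], [120, 120, 114], [120, 120, 116], [120, 119, 114], [121, 121, 117], [120, 121, 115], [120, 121, 114], [120, 121, 114], [120, 122, 116], [121, 121, 115], [121, 121, 116], [122, 122, 117], [121, 123, 117], [121, 124, 118], [185, 89, 24], [253, 142, 0], [255, 189, 0], [247, 222, 191], [227, 228, 220], [232, 232, 225], [231, 232, 224], [232, 232, 225], [232, 232, 224]]
```

```bash
cat > fitw.py <<'E'
import pickle,sys
from h import *
from tilt import gp
from scipy.optimize import least_squares
n=sys.argv[1];c,w=pickle.load(open(n+".pkl","rb"))
if len(sys.argv)>2:
  bot_,tip_=map(float,sys.argv[2:4]);T=rot().as_matrix();p=bot.get_obs()["position"]
  def tipv(t,xo): # topmost outline of tip sphere r=4 centre z=-42
    return min(gp(c,T,p,t,.004*np.cos(a),-.042+.004*np.sin(a),0,.0447,xo)[1] for a in np.linspace(-1.6,1.6,33))
  for xs in (0.0,):
    r=least_squares(lambda v:[gp(c,T,p,v[0],.019,0,0,.0447,v[1])[1]-bot_,tipv(*v)-tip_],[.2,0]);print(np.degrees(r.x[0]),r.x[1],r.fun)
    print("top front edge pred",gp(c,T,p,r.x[0],.019,.075,0,.0447,r.x[1]))
else:
  for v in range(174,194): print(v,w[v,253:260:2].tolist(),w[v,244].tolist())
  for v in range(230,248): print(v,w[v,255].tolist())
E
python3 fitw.py w12
```

```text
174 [[118, 77, 44], [118, 75, 43], [129, 83, 48], [143, 92, 52]] [230, 161, 99]
175 [[117, 77, 45], [119, 75, 44], [129, 84, 48], [144, 91, 51]] [229, 161, 98]
176 [[129, 85, 49], [122, 78, 45], [134, 86, 50], [163, 106, 57]] [230, 162, 99]
177 [[190, 120, 66], [171, 109, 61], [183, 118, 64], [216, 143, 80]] [230, 163, 99]
178 [[236, 161, 92], [229, 153, 87], [234, 160, 90], [239, 170, 99]] [233, 166, 100]
179 [[239, 173, 103], [239, 172, 103], [240, 173, 104], [241, 174, 104]] [236, 169, 103]
180 [[239, 172, 104], [229, 166, 111], [231, 167, 108], [240, 173, 105]] [237, 169, 102]
181 [[231, 170, 116], [191, 159, 137], [190, 151, 123], [232, 168, 111]] [238, 171, 104]
182 [[215, 178, 152], [176, 170, 164], [149, 144, 137], [202, 158, 125]] [237, 170, 104]
183 [[207, 189, 176], [176, 170, 164], [147, 142, 137], [168, 146, 134]] [237, 171, 104]
184 [[209, 163, 149], [197, 149, 134], [183, 129, 112], [182, 128, 111]] [231, 149, 85]
185 [[239, 121, 37], [240, 121, 34], [241, 119, 23], [240, 118, 22]] [240, 121, 0]
186 [[255, 143, 0], [255, 145, 0], [255, 145, 0], [255, 146, 0]] [255, 145
[... 265 characters left out ...]
]
190 [[116, 118, 113], [117, 119, 114], [117, 117, 114], [116, 118, 113]] [119, 122, 116]
191 [[118, 120, 113], [119, 120, 114], [119, 118, 114], [117, 117, 113]] [121, 121, 114]
192 [[119, 121, 114], [119, 121, 114], [118, 119, 114], [119, 119, 115]] [121, 122, 116]
193 [[118, 119, 113], [118, 120, 113], [119, 119, 114], [118, 118, 113]] [121, 121, 116]
230 [122, 123, 117]
231 [121, 123, 117]
232 [121, 124, 118]
233 [122, 123, 118]
234 [141, 109, 95]
235 [185, 89, 24]
236 [227, 107, 0]
237 [247, 126, 0]
238 [253, 142, 0]
239 [255, 155, 0]
240 [255, 171, 0]
241 [255, 189, 0]
242 [255, 198, 0]
243 [255, 209, 113]
244 [247, 222, 191]
245 [225, 225, 218]
246 [225, 227, 219]
247 [227, 228, 220]
```

```bash
for b in 184.2 185 185.5; do python3 fitw.py w12 $b 180.5; done
```

```text
10.717669832302873 0.00337103709358152 [8.52651283e-14 5.68434189e-14]
top front edge pred [255.93491967 245.35599954]
11.446605395375183 0.0023339927380090384 [-1.42108547e-13 -2.84217094e-14]
top front edge pred [255.93570636 248.2364441 ]
11.901707066204434 0.001689751885859961 [ 8.52651283e-14 -5.68434189e-14]
top front edge pred [255.93618424 250.02345444]
```

The tilt is about 11.5°, so 15° needs a bit more. I'll go back into the hole along the same path and push about 5 mm further.

Emit:
drive_tool(rows=[{"dp":[0,0,3.5],"roll":0},{"dp":[0,0,3.5],"roll":0},{"dp":[0,0,2],"roll":0},{"dp":[0,0,2],"roll":0},{"dp":[0,0,1],"roll":0}])

```text
time_s: 14.8
position: [0.4909, -0.3737, 0.1105]
eef_rot: [0.001, 0.988, -0.157, 0.002]
wrist_force: [6.5, -2.7, 4.5]
grip_width: 0.0277
grip_force: 30.0
```

Emit:
drive_tool(rows=[{"dp":[-0.2,0,0],"roll":0},{"dp":[-0.2,0,0],"roll":0},{"dp":[-0.2,0,0],"roll":0},{"dp":[0,0,0],"roll":0}])

```text
time_s: 15.3
position: [0.4852, -0.3718, 0.1107]
eef_rot: [0.001, 0.988, -0.157, 0.002]
wrist_force: [7.7, -3.3, -2.4]
grip_width: 0.0279
grip_force: 30.0
```

Emit:
drive_tool(rows=[{"dp":[0.1,0,-1],"roll":0},{"dp":[0,0,-3],"roll":0},{"dp":[0,0,-4],"roll":0},{"dp":[0,0,-4],"roll":0},{"dp":[0,0,0],"roll":0}])

```text
time_s: 15.92
position: [0.4851, -0.3719, 0.2336]
eef_rot: [0.001, 0.988, -0.156, 0.001]
wrist_force: [-0.6, -0.1, -1.8]
grip_width: 0.0282
grip_force: 30.0
```

Emit:
drive_tool(rows=[{"dp":[0,0,0],"roll":0}])

```text
time_s: 16.05
position: [0.4835, -0.3706, 0.2299]
eef_rot: [-0.001, 0.988, -0.156, -0.001]
wrist_force: [-0.4, 0.6, -1.7]
grip_width: 0.0279
grip_force: 30.0
```

```bash
python3 shot.py w13; python3 fitw.py w13 | cut -c1-95
```

```text
[ 0.4834 -0.3705  0.2295] 16.1 0.006
174 [[225, 216, 206], [190, 183, 174], [161, 155, 148], [159, 149, 143]] [237, 169, 102]
175 [[211, 201, 192], [190, 182, 173], [157, 150, 144], [151, 145, 139]] [237, 171, 102]
176 [[186, 179, 173], [156, 151, 145], [126, 123, 119], [136, 132, 127]] [236, 169, 103]
177 [[127, 122, 120], [84, 77, 77], [80, 73, 72], [99, 91, 90]] [225, 156, 97]
178 [[163, 87, 57], [161, 81, 44], [161, 80, 40], [159, 81, 44]] [215, 125, 69]
179 [[247, 121, 0], [248, 122, 0], [248, 123, 0], [248, 123, 0]] [246, 125, 0]
180 [[255, 148, 0], [255, 149, 0], [255, 151, 0], [255, 151, 0]] [255, 150, 0]
181 [[255, 158, 40], [255, 159, 43], [255, 159, 40], [255, 162, 44]] [255, 158, 39]
182 [[230, 147, 99], [230, 148, 99], [230, 150, 99], [230, 148, 97]] [228, 145, 99]
183 [[135, 129, 123], [136, 128, 122], [135, 130, 123], [133, 127, 121]] [137, 131, 124]
184 [[125, 126, 123], [125, 127, 122], [124, 128, 123], [123, 127, 121]] [126, 128, 124]
185 [[127, 129, 122], [127, 128, 122], [128, 129, 123], [126, 128, 121]] [128, 128, 122]
186 [[126, 128, 121], [127, 127, 122], [127,
[... 308 characters left out ...]
23]
190 [[128, 130, 124], [127, 128, 122], [127, 128, 122], [128, 129, 122]] [130, 132, 125]
191 [[127, 129, 123], [128, 129, 123], [129, 129, 123], [128, 128, 121]] [129, 131, 125]
192 [[128, 129, 122], [127, 129, 123], [128, 128, 123], [127, 127, 121]] [129, 131, 125]
193 [[128, 129, 123], [126, 129, 122], [128, 129, 122], [128, 128, 121]] [130, 132, 126]
230 [131, 130, 125]
231 [131, 131, 125]
232 [130, 131, 125]
233 [130, 131, 126]
234 [131, 125, 117]
235 [148, 105, 82]
236 [187, 90, 22]
237 [227, 108, 0]
238 [247, 127, 0]
239 [253, 142, 0]
240 [255, 154, 0]
241 [255, 168, 0]
242 [255, 186, 0]
243 [255, 197, 0]
244 [255, 204, 9]
245 [255, 218, 150]
246 [238, 228, 224]
247 [227, 229, 224]
```

```bash
python3 - <<'E'
import pickle
c,w=pickle.load(open("w13.pkl","rb"))
for v in range(162,175): print(v,w[v,250:262:2].tolist())
E
for b in "178 170.5" "178 169.5" "179 169.5"; do python3 fitw.py w13 $b;done
```

```text
162 [[122, 78, 45], [143, 110, 81], [166, 135, 106], [172, 139, 106], [179, 142, 104], [172, 133, 95]]
163 [[121, 77, 45], [126, 85, 53], [151, 117, 83], [160, 124, 90], [164, 126, 88], [156, 110, 72]]
164 [[123, 79, 46], [119, 77, 42], [121, 80, 47], [129, 88, 56], [133, 90, 55], [142, 93, 52]]
165 [[123, 80, 45], [118, 76, 43], [115, 74, 43], [117, 76, 43], [125, 81, 46], [138, 88, 48]]
166 [[124, 79, 44], [120, 77, 44], [116, 76, 44], [116, 75, 44], [125, 80, 46], [139, 89, 50]]
167 [[136, 86, 46], [120, 78, 45], [115, 76, 42], [117, 76, 45], [127, 81, 46], [141, 90, 50]]
168 [[171, 109, 61], [121, 78, 44], [117, 75, 42], [120, 77, 44], [129, 83, 49], [141, 91, 51]]
169 [[210, 138, 78], [148, 95, 53], [118, 76, 44], [119, 77, 44], [129, 82, 46], [144, 94, 52]]
170 [[229, 158, 94], [201, 129, 71], [151, 96, 53], [128, 83, 51], [137, 89, 50], [175, 113, 61]]
171 [[233, 165, 99], [231, 156, 89], [204, 138, 90], [161, 125, 99], [165, 117, 81], [225, 150, 80]]
172 [[235, 168, 101], [235, 169, 106], [224, 180, 152], [185, 164, 149], [177, 145, 123], [235, 165, 99]]
173 [[237, 169, 102], [236, 187, 144], [212, 200, 191], [176, 169, 162], [157, 149, 142], [224, 162, 116]]
174 [[239, 170, 104], [235, 202, 171], [205, 197, 189], [176, 169, 161], [154, 148, 142], [199, 157, 130]]
15.751046091111164 0.0038594286006583363 [ 9.94759830e-13 -3.97903932e-13]
top front edge pred [257.16354366 251.11734483]
16.812371377150004 0.0032822943864858106 [3.38218342e-12 2.84217094e-12]
top front edge pred [257.16243016 253.6179818 ]
17.676318572900765 0.002100720711481465 [-5.68434189e-14  0.00000000e+00]
top front edge pred [257.15972453 256.99797045]
```

The tilt is now about 15.5°, and the tip sits about 27 mm forward of the TCP and 83 mm below it. I'll carry the gauge to the bracket.

Emit:
drive_tool(rows=[{"dp":[-0.5,-3,0],"roll":0},{"dp":[-0.8,-5,0],"roll":0},{"dp":[-0.8,-5,0],"roll":0},{"dp":[-0.8,-5,0],"roll":0},{"dp":[-0.8,-5,0],"roll":0}])

```text
time_s: 16.73
position: [0.5194, -0.1393, 0.2298]
eef_rot: [-0.0, 0.988, -0.157, -0.002]
wrist_force: [0.8, -0.1, -1.1]
grip_width: 0.0281
grip_force: 30.0
```

Emit:
drive_tool(rows=[{"dp":[-0.8,-5,0],"roll":0},{"dp":[-0.8,-5,0],"roll":0},{"dp":[-0.8,-5,0],"roll":0},{"dp":[-1,-3.9,0],"roll":0},{"dp":[0,0,0],"roll":-0.15}])

```text
time_s: 17.35
position: [0.5454, 0.0516, 0.2296]
eef_rot: [0.0, 0.997, -0.079, -0.002]
wrist_force: [0.8, -0.3, -1.9]
grip_width: 0.0278
grip_force: 30.0
```

Emit:
drive_tool(rows=[{"dp":[0,0,0],"roll":-0.17},{"dp":[0,0,0],"roll":-0.17},{"dp":[0,0,0],"roll":-0.12},{"dp":[0,0,0],"roll":0}])

```text
time_s: 17.85
position: [0.5455, 0.049, 0.2299]
eef_rot: [-0.0, 0.989, 0.147, -0.002]
wrist_force: [-0.8, -0.1, -0.7]
grip_width: 0.0281
grip_force: 30.0
```

```bash
python3 shot.py w14
cat > goal.py <<'E'
import pickle,sys
from h import *
from spot import spot
n=sys.argv[1] if len(sys.argv)>1 else None
th=np.radians(15.5);xo=.0037;tipx=xo+.0907*np.sin(th);tipz=.0907*np.cos(th)-.005
o=bot.get_obs();T=rot().as_matrix();p=o["position"];tip=p+T@[tipx,0,tipz]
S=np.array([.5775,.0602,.0495]);y=.298;nn=np.array([-np.sin(.2618)*np.cos(y),-np.sin(.2618)*np.sin(y),np.cos(.2618)])
print("toolx deg",np.degrees(np.arctan2(T[1,0],T[0,0])),"tip",tip.round(4),"F",o["wrist_force"].round(1))
e=tip-S;print("along n mm",1e3*e@nn,"lateral",(1e3*(e-nn*(e@nn))).round(1))
for h in(.025,.003,-.006): print(h,"dp cm",(T.T@(S+nn*h-tip)*100).round(2))
if n:
  c,im=pickle.load(open(n+".pkl","rb"));print(proj(c,S),proj(c,tip))
  try:print(spot(c,im))
  except Exception as x:print(x)
E
python3 goal.py w14
```

```text
[0.5457 0.049  0.2302] 17.9 0.013
toolx deg 16.79429713478645 tip [0.5723 0.057  0.1478] F [-0.2  0.3 -1.2]
along n mm 96.463141772518 lateral [18.6  4.2  5.1]
0.025 dp cm [-0.03 -0.15  7.41]
0.003 dp cm [ 0.54 -0.15  9.54]
-0.006 dp cm [ 0.78 -0.15 10.4 ]
[[255.20347613 153.40082752]] [[256.55680562 173.56615906]]
(array([255.5, 154. ]), array([250, 149,  12,  11, 107], dtype=int32))
```

Emit:
drive_tool(rows=[{"dp":[0,-0.15,3],"roll":0},{"dp":[0,0,3],"roll":0},{"dp":[0.1,0,1.7],"roll":0},{"dp":[0.2,0,0.9],"roll":0},{"dp":[0,0,0],"roll":0}])

```text
time_s: 18.52
position: [0.5492, 0.0514, 0.1454]
eef_rot: [-0.0, 0.989, 0.147, -0.0]
wrist_force: [0.4, -0.0, -1.0]
grip_width: 0.0276
grip_force: 30.0
```

```bash
python3 shot.py w15; python3 goal.py w15
python3 - <<'E'
from h import *
import pickle
c,w=pickle.load(open("w15.pkl","rb"));im=bot.capture("side");q=proj(cal("side"),[.5775,.06,.05])[0].round().astype(int);print(q)
m=np.hstack([crop(w,200,130,110,130,3.7)[:480],crop(im,q[0]-26,q[1]-40,52,64,7.5)]);print(m.shape);save("w15.png",m)
E
```

```text
[0.5494 0.0514 0.146 ] 18.575 0.013
toolx deg 16.9236117885759 tip [0.5762 0.0595 0.0636] F [-0.2  0.1 -1.2]
along n mm 14.010261390004075 lateral [2.2 0.4 0.6]
0.025 dp cm [-0.5  -0.02 -1.  ]
0.003 dp cm [ 0.07 -0.03  1.12]
-0.006 dp cm [ 0.3  -0.03  1.99]
[[256.22601875 169.13094101]] [[256.53078352 173.51572812]]
(array([256.5, 169.5]), array([249, 163,  16,  14, 146], dtype=int32))
[237 177]
(480, 797, 3)
```

View pics/w15.png

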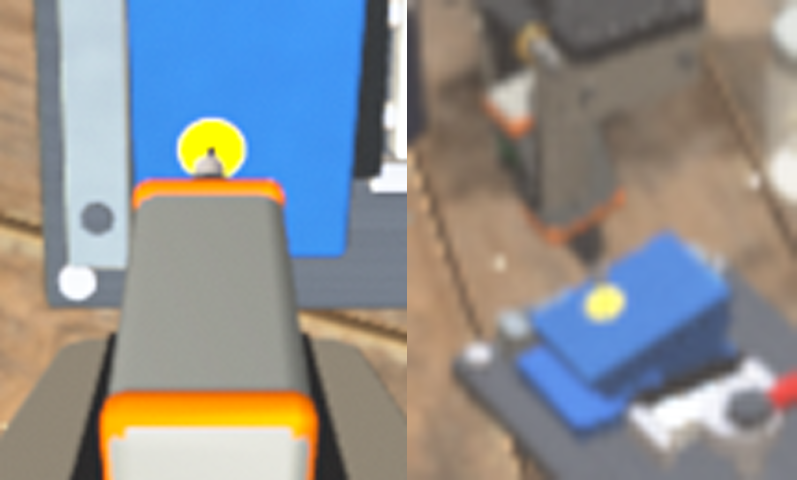

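The wrist half shows the tip just short of the black dot, at about (210,155). The side half shows the gauge leaning toward the low side, with base edge (550,240)–(625,197) and plate edges (535,325)–(665,237) and (597,393)–(727,292). I'll compare those angles.

Run:
```python
from h import *
from tilt import gp
s=cal("side");T=rot().as_matrix();p=bot.get_obs()["position"]
for th in (9,12,15,18):
  t=np.radians(th);a=gp(s,T,p,t,-.019,0,-.014,.0447,.0037);b=gp(s,T,p,t,.019,0,-.014,.0447,.0037);e=gp(s,T,p,t,0,-.046,0,.0447,.0037)
  k=gp(s,T,p,t,-.019,.075,-.014,.0447,.0037)
  M=lambda x:((x-[211,137]+.43)*7.5+[407,0]).round(0)
  print(th,M(a),M(b),"tip",M(e),"topleft",M(k),np.degrees(np.arctan2(*(b-a)[::-1])).round(1),"edge",np.degrees(np.arctan2(*(a-k)[::-1])).round(1))
y=.298
for zz in (15,):
  t=np.radians(zz);C=np.array([.5973,.0553,.054]);ex=np.array([np.cos(t)*np.cos(y),np.cos(t)*np.sin(y),np.sin(t)]);ey=np.array([-np.sin(y),np.cos(y),0])
  for sy in(-.028,.028):
    a,b=proj(s,C+ey*sy-ex*.04)[0],proj(s,C+ey*sy+ex*.04)[0];print(M(a),M(b))
```

```text
9 [510. 219.] [583. 181.] tip [581. 292.] topleft [477.  88.] -27.4 edge 75.8
12 [515. 218.] [587. 177.] tip [590. 287.] topleft [475.  91.] -29.7 edge 72.2
15 [520. 217.] [591. 173.] tip [598. 282.] topleft [472.  95.] -32.0 edge 68.5
18 [525. 216.] [595. 169.] tip [607. 276.] topleft [470.  98.] -34.3 edge 64.7
[606. 376.] [752. 282.]
[544. 311.] [687. 220.]
```

Emit:
drive_tool(rows=[{"dp":[0.1,0,0.5],"roll":0},{"dp":[0,0,0.5],"roll":0},{"dp":[0,0,0],"roll":0},{"dp":[0,0,0],"roll":0}])

```text
time_s: 19.12
position: [0.5499, 0.0517, 0.1356]
eef_rot: [-0.0, 0.989, 0.147, -0.0]
wrist_force: [0.8, 0.1, -1.5]
grip_width: 0.0278
grip_force: 30.0
```

```bash
python3 goal.py
```

```text
toolx deg 16.944293126545436 tip [0.5766 0.0598 0.0532] F [ 0.8  0.1 -1.5]
along n mm 3.843039491286824 lateral [ 0.1 -0.1  0. ]
0.025 dp cm [-0.55 -0.01 -2.04]
0.003 dp cm [ 0.02 -0.01  0.08]
-0.006 dp cm [ 0.25 -0.01  0.95]
```

Emit:
drive_tool(rows=[{"dp":[0,0,0],"roll":0}])

```text
time_s: 19.25
position: [0.55, 0.0517, 0.1357]
eef_rot: [0.0, 0.989, 0.147, 0.0]
wrist_force: [0.4, -0.5, -0.6]
grip_width: 0.0279
grip_force: 30.0
```

Emit:
drive_tool(rows=[{"dp":[0,0,0],"roll":0}])

```text
time_s: 19.38
position: [0.55, 0.0517, 0.1357]
eef_rot: [0.0, 0.989, 0.147, 0.0]
wrist_force: [0.3, 0.7, -1.2]
grip_width: 0.0279
grip_force: 30.0
```

Emit:
drive_tool(rows=[{"dp":[0.1,0,0.4],"roll":0},{"dp":[0.08,0,0.3],"roll":0},{"dp":[0,0,0],"roll":0}])

```text
time_s: 19.75
position: [0.5519, 0.0522, 0.1285]
eef_rot: [0.0, 0.989, 0.147, 0.0]
wrist_force: [-0.6, -0.6, 1.1]
grip_width: 0.028
grip_force: 30.0
```

Emit:
drive_tool(rows=[{"dp":[0,0,0],"roll":0}])

```text
time_s: 19.88
position: [0.5518, 0.0522, 0.1287]
eef_rot: [0.0, 0.989, 0.147, 0.0]
wrist_force: [0.6, -0.7, 1.1]
grip_width: 0.0281
grip_force: 30.0
```

Emit:
drive_tool(rows=[{"dp":[0,0,0],"roll":0}])

```text
time_s: 20.0
position: [0.5518, 0.0522, 0.1288]
eef_rot: [0.0, 0.989, 0.147, 0.0]
wrist_force: [0.5, -0.6, 0.5]
grip_width: 0.028
grip_force: 30.0
```

Emit:
drive_tool(rows=[{"dp":[0,0,0],"roll":0}])

```text
time_s: 20.12
position: [0.5517, 0.0522, 0.1287]
eef_rot: [0.0, 0.989, 0.147, 0.0]
wrist_force: [0.7, 0.0, 2.4]
grip_width: 0.028
grip_force: 30.0
```

```bash
python3 goal.py
```

```text
toolx deg 16.94985955135371 tip [0.5785 0.0604 0.0463] F [0.7 0.  2.4]
along n mm -3.314764347587418 lateral [ 0.2 -0.1  0. ]
0.025 dp cm [-0.75 -0.01 -2.73]
0.003 dp cm [-0.18 -0.01 -0.61]
-0.006 dp cm [ 0.06 -0.01  0.26]
```

```bash
cat > avg.py <<'E'
from h import *
F=[]
for i in range(16):
    bot.capture("side");F.append(bot.get_obs()["wrist_force"])
print(np.mean(F,0).round(2),np.std(F,0).round(2),bot.get_obs()["position"].round(4),bot.get_obs()["time_s"])
E
python3 avg.py; python3 shot.py w16
python3 - <<'E'
import pickle
c,w=pickle.load(open("w16.pkl","rb"))
for v in range(162,182): print(v,w[v,252:262:2].tolist())
E
```

```text
[ 0.5  -0.12  1.24] [0.36 0.52 0.49] [0.5517 0.0522 0.1286] 20.925
[0.5517 0.0522 0.1287] 20.975 0.002
162 [[65, 150, 242], [64, 148, 241], [65, 149, 241], [63, 148, 240], [62, 147, 241]]
163 [[64, 148, 241], [64, 150, 241], [64, 148, 241], [65, 149, 241], [64, 147, 241]]
164 [[65, 150, 241], [64, 148, 240], [65, 150, 242], [65, 149, 241], [65, 147, 241]]
165 [[66, 148, 241], [66, 150, 242], [64, 149, 242], [65, 150, 242], [65, 148, 241]]
166 [[63, 148, 241], [61, 147, 241], [59, 146, 242], [61, 147, 243], [62, 147, 241]]
167 [[59, 145, 242], [81, 152, 243], [102, 158, 245], [98, 158, 245], [71, 148, 242]]
168 [[96, 157, 243], [210, 223, 227], [255, 246, 214], [250, 244, 217], [180, 201, 229]]
169 [[240, 238, 221], [255, 255, 117], [255, 255, 9], [255, 255, 48], [255, 255, 131]]
170 [[255, 255, 102], [255, 255, 0], [255, 255, 0], [255, 255, 0], [255, 255, 0]]
171 [[255, 255, 0], [255, 255, 0], [255, 255, 0], [255, 255, 0], [255, 255, 0]]
172 [[255, 255, 0], [255, 255, 0], [255, 255, 0], [255, 255, 0], [255, 255, 0]]
173 [[255, 255, 0], [255, 255, 0], [255, 255, 0], [255, 255, 0], [255, 255, 0]]
174 [[255, 255, 0], [255, 255, 45], [255, 255, 120], [255, 255, 37], [255, 255, 0]]
175 [[255, 255, 0], [254, 248, 157], [231, 222, 194], [250, 239, 133], [255, 255, 0]]
176 [[255, 255, 67], [203, 193, 179], [166, 161, 161], [162, 154, 143], [255, 255, 46]]
177 [[237, 226, 83], [118, 111, 114], [94, 83, 84], [95, 87, 92], [245, 236, 62]]
178 [[220, 144, 58], [194, 96, 56], [195, 95, 49], [191, 91, 44], [214, 132, 38]]
179 [[254, 138, 0], [255, 139, 0], [255, 141, 0], [255, 139, 0], [255, 138, 0]]
180 [[255, 161, 0], [255, 162, 0], [255, 162, 0], [255, 163, 0], [255, 162, 0]]
181 [[255, 172, 51], [255, 172, 49], [255, 173, 51], [255, 173, 52], [255, 174, 53]]
```

Run:
```python
from h import *
from tilt import gp
import pickle
c,_=pickle.load(open("w16.pkl","rb"));T=rot().as_matrix();p=bot.get_obs()["position"]
for d in (0,2,3,4,5,6,7,8): print(d,[round(min(gp(c,T,p,np.radians(th),.004*np.cos(a),-.042+d/1e3+.004*np.sin(a),0,.0447,xo)[1] for a in np.linspace(-1.6,1.6,33)),2) for th,xo in((15.5,.0037),(15,.004))])
```

```text
0 [np.float64(171.23), np.float64(171.67)]
2 [np.float64(172.24), np.float64(172.67)]
3 [np.float64(172.75), np.float64(173.17)]
4 [np.float64(173.26), np.float64(173.67)]
5 [np.float64(173.78), np.float64(174.18)]
6 [np.float64(174.3), np.float64(174.69)]
7 [np.float64(174.82), np.float64(175.21)]
8 [np.float64(175.35), np.float64(175.73)]
```

Run:
```python
from h import *
from tilt import gp
import pickle
c,w=pickle.load(open("w16.pkl","rb"));T=rot().as_matrix();p=bot.get_obs()["position"]
S=np.array([.5775,.0602,.0495]);t=.2618;ex=np.array([np.cos(t)*np.cos(.298),np.cos(t)*np.sin(.298),np.sin(t)])
print("spot px",proj(c,S),"top edge",proj(c,S+ex*.008),"contact px",gp(c,T,p,np.radians(15.3),0,-.039,0,.0447,.0039))
h=cv2.cvtColor(w,cv2.COLOR_RGB2HSV);y=(abs(h[...,0].astype(int)-29)<5)&(h[...,1]>150)&(h[...,2]>150);v,u=np.nonzero(y[160:185,235:280]);print(u.min()+235,u.max()+235,v.min()+160)
```

```text
spot px [[256.26244245 175.51945444]] top edge [[256.24817832 167.214675  ]] contact px [256.43169305 177.43660255]
248 265 169
```

Emit:
drive_tool(rows=[{"dp":[-0.03,0,-0.11],"roll":0},{"dp":[0,0,0],"roll":0},{"dp":[0,0,0],"roll":0}])

```text
time_s: 21.35
position: [0.5512, 0.0521, 0.1297]
eef_rot: [-0.0, 0.989, 0.147, -0.0]
wrist_force: [0.7, -0.4, 0.6]
grip_width: 0.0278
grip_force: 30.0
```

```bash
python3 avg.py; python3 shot.py w17
python3 - <<'E'
from h import *
import pickle
c,w=pickle.load(open("w17.pkl","rb"))
for v in range(171,179): print(v,w[v,254:260:2].tolist())
save("w17.png",crop(w,190,120,130,140,4))
E
```

```text
[ 0.04 -0.12  0.78] [0.48 0.55 0.55] [0.5513 0.0521 0.1297] 22.15
[0.5513 0.0521 0.1297] 22.2 0.002
171 [[255, 255, 0], [255, 255, 0], [255, 255, 0]]
172 [[255, 255, 0], [255, 255, 0], [255, 255, 0]]
173 [[255, 255, 0], [255, 255, 11], [255, 255, 0]]
174 [[255, 255, 121], [250, 241, 150], [255, 255, 102]]
175 [[243, 234, 193], [212, 201, 192], [221, 207, 162]]
176 [[197, 189, 182], [166, 161, 159], [151, 146, 144]]
177 [[117, 111, 113], [95, 85, 85], [95, 86, 90]]
178 [[194, 95, 55], [193, 93, 47], [193, 94, 49]]
```

View pics/w17.png

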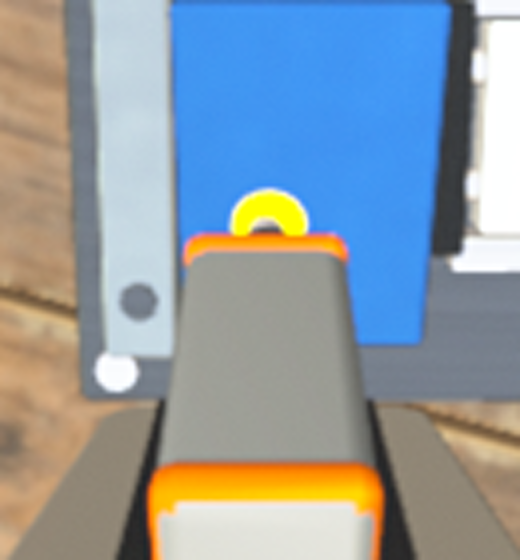

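The tip is on the spot at about (268,225), left–right centred and roughly 1.5 mm down-slope. The push is about 2.2 N, so the tip is in about half way. I'm handing in.

```bash
python3 -c "
from workcell import bot
print(bot.sign_off())"
```

```text
the job is handed in; nothing more can be done
None
```

I swung the lever to its stop, locking the bracket, and handed in at about 22 s with the gauge still gripped and its tip on the yellow spot; by my estimates it leans about 15° (±1°) to match the slope and is pressed at about 2.2 N, tip in roughly half way.

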